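# Tip the pressing weights out of the bench barrow

### The job

Lift the wooden crossbar handle of the little tip barrow so that its bed tips forward over the wheel and all three pressing weights slide out into the wooden tray in front of it. Then lower the handle gently until the barrow stands on its feet again, do not let it drop, and let go. Leave the other things on the bench where they are.

Things in the scene. Friction and masses are not known exactly. Their poses are not given: they have to be found in the camera images.
- barrow (a joint): Tilt of the barrow's bed about its wheel axle, rad: 0 = level on its feet, grows as the handle is lifted and the bed tips forward, end stop at 1.1. Gravity brings it down. The bed is a steel pan 184 x 116 mm, floor 105 mm above the bench, 36 mm side and back walls, open front. The weights start to slide at 0.45 to 0.65 rad. Barrow 0.7 kg, load about 0.5 kg: under 7 N lifts the handle
- axle (a point): The wheel's axle, the fixed hinge of the bed, 50 mm above the bench, in the middle of the barrow's width. Its x axis points level forward (from the handle to the tray), y points left along the axle, z up; it does not turn with the bed. The wheel stands in a fixed dock and cannot roll
- bar (a point): Centre of the round wooden crossbar handle, 16 mm thick, 112 mm long along the barrow's y axis, about 100 mm clear between the two shafts that carry it; 85 mm clear between it and the bed's back wall. With the barrow level it lies 245 mm behind the axle and 70 mm above it (120 mm above the bench); it travels on a circle about the axle and turns with the bed
- tray_floor (a point): Centre of the cork floor (8 mm above the bench) of the fixed wooden tray in front of the barrow. The tray is 170 mm long (x, away from the barrow) and 190 mm wide (y), walls 6 mm thick, 30 mm high next to the barrow, 55 mm at the sides and 75 mm at the far end
- tall_mid (a point): Centre of the tall brass cylinder weight in the bed, 32 mm diameter, 30 mm high, about 0.17 kg. An identical brass weight that stands alone on the bench is not part of the load
- flat_mid (a point): Centre of the flat steel disc weight in the bed, 36 mm diameter, 18 mm high, about 0.14 kg
- block_mid (a point): Centre of the dark steel block weight in the bed, 34 x 30 x 22 mm, about 0.17 kg
- water_jar: Bystander: low open glass bowl, 90 mm across, 55 mm high; origin at the centre of its underside
- paste_brush: Bystander: brush with a wooden handle, 190 mm long, lying flat
- spare_weight: Bystander: a brass cylinder 32 mm across, 30 mm high, standing on the bench beside the barrow; origin at its underside
- folder: Bystander: flat white folding stick, 120 x 24 x 6 mm, lying on the bench beside the barrow; origin at the centre of its underside
- paste_pot: Bystander: lidded jar, 60 mm across, 75 mm high; origin at the centre of its underside
There are look-alikes about, which are no part of the job. What is shaped like the part that bears block_mid but purple is not meant.

How it is judged:
By the outcome, as a careful person would: the job done as asked, in the order asked, and still so for the second after the job is handed in, with the robot touching nothing.
It also fails if it takes over 54 s, if anything falls off the work surface, if the arm or the gripper's body presses on something with over 40 N, if the wrist force passes 120 N, or if a joint passes its speed limit or range.

### The arm

A 6-joint arm with a two-finger parallel gripper is mounted at the origin on the work surface. World frame = base frame: x ahead of the robot, y to its left, z up, the work surface at z = 0. Lengths are in m, angles in rad, forces in N, time in s.
With the tool pointing down it reaches from about 0.325 to 0.925 m from the base axis. Payload 3.1 kg.
Tool frame: the origin (TCP) lies between the finger pads; the fingertips stand env.tip_extent ahead of it and the grasp point (between the pads) lies 2 mm behind it (env.tip_extent is the distance from the TCP to the fingertips, in m); z points along the fingers, y is the line along which they close (so a half turn about z gives the same grasp; the last joint's range is limited). The gripper opens to 85 mm and grips with 20 to 120 N. Pads are 22 mm wide; open, the fingers measure 114 mm over their backs; the gripper's body (76 mm by 85 mm) begins 54 mm behind the grasp point. The pads swing forward as they close: fully open they stand 13 mm farther back than shut.
Start: joints at [1.045, 0.217, 1.613, -0, 1.311, -0.112], TCP at [0.251, 0.572, 0.248] pointing down, gripper open.
Joint ranges: [-2.75, 2.75], [-0.78, 2.1], [0.31, 2.55], [-1.13, 4.27], [0.13, 2.63], [-2.58, 2.58]. Speed limits (rad/s): [2.79, 2.79, 3.14, 3.14, 3.14, 3.14].

### API

Orientations are given as a 3x3 rotation matrix whose columns are the frame's x, y, z axes.
In Python, from cell import env, eyes, order gives the robot as it stands.
- The arm moves only by the tool apply_moves, never from a script. Its argument "increments" is a list that holds one entry, the list of rows, each a list of 6 numbers: the shift along the tool's x, y, z in mm, then the turn, a rotation vector about the tool's x, y, z in rad. In form: [[[x, y, z, rx, ry, rz], ...]]. A call has 1 to 20 rows; each row shifts and turns the commanded pose from where the row before left it, along the tool's axes as they then stand; what a row does not reach is not made up. A row lasts 1/10 s, in which the tool goes at most 50 mm and 8.59 degrees, less where a joint would pass 70% of its speed; a pose out of reach is approached as far as the arm can. A call is refused whole if a number of a shift passes 50 or a number of a turn 0.15, either way. A call with a gripper value outside its range is refused whole. "grip" is the closure in counts, from 0 (fully open) to 255 (shut), set as the call begins (left out, the last holds). The fingers move at their own pace and stop on an object; "force" is the grip in N (left out, the last holds). Time passes only in rows, so rows that do not move let the fingers close. It gives the time, the measured TCP pose, the force, the opening and the grip force at its end, in the units of the state.
- env.sense(): the state, without advancing time (a new reading comes with each control period).
- eyes.grab_frame(name): name is "side" or "top" or "wrist"; returns a dict with "image" (420x560x3 uint8, red, green, blue), "fovy" (degrees; the focal length in pixels is half the picture's height over the tangent of half this angle, whatever the lens; pixels are square), "cx", "cy" (the principal point, pixels), "R" (3x3) and "t" (3): a world point X has camera coordinates R X + t; the wrist camera has in their place "T_tool_cam" (4x4, takes a point from camera to tool coordinates, whose origin is the TCP and whose axes are the flange's). Camera axes: x right, y down, z forward; pixel columns grow to the right and rows downward; lengths in m; the calibration is good to about 2 mm. A picture is of the moment at which its call begins: read the wrist's pose just before it. There is no depth.
- order.close_job(): hands the job in; it is judged then, once.
The state is a dict: "time_s": time; "q": joint angles; "qvel": joint speeds; "joint_efforts": joint torques, N m; "tcp_pos": TCP position; "orientation": TCP orientation; "contact_force": force on the tool from outside, world axes, zero at the start; "wrist_torque": the same for the moment, N m; "grip_width": opening from 0.0 (shut) to 1.0 (fully open); "finger_force": force on a finger pad.
Only numpy, scipy, OpenCV 4.12 (cv2) and the standard library are available. Lean on these libraries where they do the work, as an engineer would, in place of code of your own. Each camera call takes 0.05 s, during which the arm holds its last target. There are 200 camera calls.

## Working session

There is one attempt and no reset: what is moved stays moved. The work goes in short steps, Python scripts to look and compute and a tool call to move; the robot and the scene stay as the last step left them, time stands still between calls to the robot, and variables do not carry over. Pictures are saved under pics/ and viewed, at most 10 in all, crops included, and the job is handed in when it is done.

Besides the shell and the picture viewer there is one more tool, called after ">>>" as name(argument=value, ...), one argument or row to a line, values as JSON. apply_moves: Moves the arm, as the interface text tells. Its arguments: {"type":"object","properties":{"increments":{"type":"array"},"grip":{"type":"number"},"force":{"type":"number"}},"required":["increments"]}

```bash
mkdir -p pics; ls; python3 - <<'E'
from cell import env, eyes, order
import cv2,numpy as np
print(env.tip_extent); s=env.sense(); print({k:np.round(v,3).tolist() for k,v in s.items()})
for n in("top","side"):
    f=eyes.grab_frame(n); cv2.imwrite(f"pics/{n}0.png",f["image"][:,:,::-1]); np.savez(f"{n}0.npz",**f)
    print(n,f["fovy"],f["cx"],f["cy"],np.round(f["R"],3).tolist(),f["t"])
E
```

```text
pics
0.017
{'time_s': 0.0, 'q': [1.045, 0.218, 1.615, 0.0, 1.311, -0.112], 'qvel': [0.0, 0.0, 0.002, -0.001, 0.002, -0.001], 'joint_efforts': [0.0, -39.685, -30.385, -0.0, 0.01, 0.0], 'tcp_pos': [0.251, 0.572, 0.247], 'orientation': [[-0.916, 0.402, -0.001], [0.402, 0.916, -0.002], [0.0, -0.002, -1.0]], 'contact_force': [-0.129, 0.319, -0.134], 'wrist_torque': [-0.037, -0.025, -0.044], 'finger_force': 0.0, 'grip_width': 1.0}
top 56.35597438314041 279.8417287953446 212.0880912309999 [[-0.01, -1.0, 0.004], [-0.997, 0.01, -0.071], [0.071, -0.005, -0.997]] [0.05523893 0.56570219 0.74505686]
side 53.90374437315801 274.1880083043547 209.83608381383158 [[-0.98, -0.201, 0.003], [-0.144, 0.696, -0.704], [0.139, -0.69, -0.711]] [0.56078055 0.12978943 0.75687101]
```

View pics/top0.png

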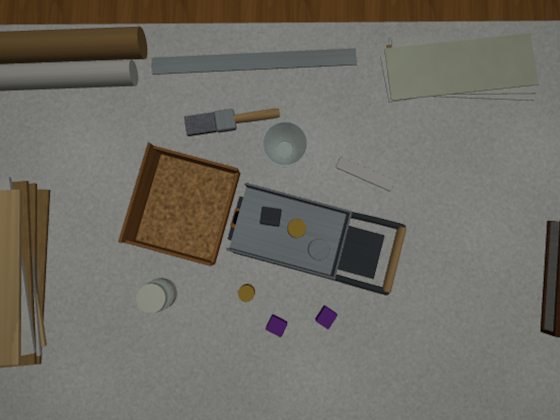

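View pics/side0.png

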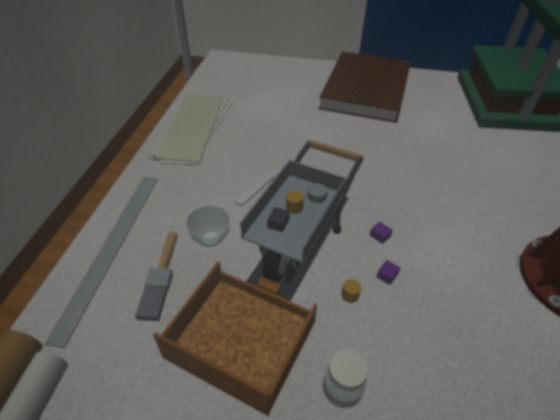

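The top view shows the barrow with its wooden bar from about (403,227) to (388,290). The tray centre is near (181,206), and the bowl, brush, folder, spare weight, purple blocks and pot lie clear of the handle. The side view agrees: three weights in the bed, front facing +y.

```bash
cat > h.py <<'E'
import numpy as np
def ray(f,px,z,R=None,t=None):
    R=f["R"] if R is None else R; t=f["t"] if t is None else t
    F=210/np.tan(np.radians(float(f["fovy"]))/2)
    d=R.T@np.array([(px[0]-f["cx"])/F,(px[1]-f["cy"])/F,1]); c=-R.T@t
    return c+d*(z-c[2])/d[2]
E
python3 - <<'E'
import cv2,numpy as np
from h import ray
f=np.load("top0.npz"); im=f["image"]
hsv=cv2.cvtColor(im,cv2.COLOR_RGB2HSV)
m=cv2.inRange(hsv,(8,90,60),(25,255,255)); m[:,:380]=0;m[:,:][:200]=0;m[310:]=0;m[:,420:]=0
c=max(cv2.findContours(m,0,2)[0],key=cv2.contourArea); r=cv2.minAreaRect(c); print(r)
b=ray(f,r[0],.124);print("bar",b)
p=cv2.boxPoints(r); print([ray(f,q,.124).round(4).tolist() for q in p])
# tray outer rim corners (z by wall)
for q,z in[((239,172),.03),((214,264),.03),((150,145),.075),((121,241),.075)]: print(ray(f,q,z).round(4))
# bed back wall ends top z .141 , front floor corners z .105
for q,z in[((351,212),.141),((334,278),.141),((246,187),.141),((231,250),.141)]: print(ray(f,q,z).round(4))
E
```

```text
((393.7353210449219, 259.058837890625), (8.246211051940918, 67.18236541748047), 14.03624439239502)
bar [ 0.47818904 -0.13972962  0.124     ]
[[0.4262, -0.1179, 0.124], [0.5343, -0.1485, 0.124], [0.5308, -0.1618, 0.124], [0.4228, -0.1311, 0.124]]
[0.6442 0.1279 0.03  ]
[0.4676 0.176  0.03  ]
[0.6878 0.286  0.075 ]
[0.5131 0.3358 0.075 ]
[ 0.5566 -0.0668  0.141 ]
[ 0.4495 -0.0367  0.141 ]
[0.5997 0.1054 0.141 ]
[0.4966 0.1303 0.141 ]
```

>>> apply_moves(
  increments=[
    [[0, 0, 0, 0, 0, -0.145], [-21.5, -33, 0, 0, 0, 0], [-21.5, -33, 0, 0, 0, 0], [-21.5, -33, 0, 0, 0, 0], [-21.5, -33, 0, 0, 0, 0], [-21.5, -33, 0, 0, 0, 0], [-21.5, -33, 0, 0, 0, 0], [-21.5, -33, 0, 0, 0, 0], [-21.5, -33, 0, 0, 0, 0], [-21.5, -33, 0, 0, 0, 0], [-21.5, -33, 0, 0, 0, 0], [-21.5, -33, 0, 0, 0, 0], [-21.5, -33, 0, 0, 0, 0], [-21.5, -33, 0, 0, 0, 0], [-21.5, -33, 0, 0, 0, 0], [-21.5, -33, 0, 0, 0, 0], [-21.5, -33, 0, 0, 0, 0], [-21.5, -33, 0, 0, 0, 0], [-21.5, -33, 0, 0, 0, 0], [-21.5, -33, 0, 0, 0, 0]],
  ],
  grip=0,
  force=40,
)

```text
time_s: 2.1
tcp_pos: [0.4785, -0.1422, 0.2478]
orientation: [[-0.964, 0.266, -0.001], [0.266, 0.964, 0.001], [0.001, 0.0, -1.0]]
contact_force: [-0.2, 0.1, 0.7]
grip_width: 1.0
finger_force: 0.0
```

```bash
python3 - <<'E'
from cell import env, eyes
import cv2,numpy as np
from h import ray
s=env.sense(); f=eyes.grab_frame("wrist"); cv2.imwrite("pics/w1.png",f["image"][:,:,::-1])
T=np.eye(4);T[:3,:3]=s["orientation"];T[:3,3]=s["tcp_pos"];M=np.linalg.inv(T@f["T_tool_cam"]);R,t=M[:3,:3],M[:3,3]
print(s["time_s"],np.round(s["tcp_pos"],4),np.round(s["orientation"],3).tolist())
np.savez("w1.npz",**f,R=R,t=t)
hsv=cv2.cvtColor(f["image"],cv2.COLOR_RGB2HSV);m=cv2.inRange(hsv,(8,90,60),(25,255,255))
for c in sorted(cv2.findContours(m,0,2)[0],key=cv2.contourArea)[-3:]:
    r=cv2.minAreaRect(c); p=cv2.boxPoints(r); print(r,ray(f,r[0],.122,R,t).round(4),[ray(f,q,.122,R,t).round(4)[:2].tolist() for q in p])
E
```

```text
2.1 [ 0.4785 -0.1422  0.2478] [[-0.964, 0.266, -0.001], [0.266, 0.964, 0.001], [0.001, 0.0, -1.0]]
((527.800048828125, 36.900001525878906), (35.10127639770508, 53.44248962402344), 71.56504821777344) [0.4085 0.0455 0.122 ] [[0.3983, 0.0266], [0.3971, 0.0582], [0.4188, 0.0647], [0.4204, 0.0322]]
((503.1500244140625, 221.0500030517578), (64.19422912597656, 41.7420654296875), 18.434947967529297) [0.5339 0.0218 0.122 ] [[0.5344, -0.0063], [0.505, 0.0063], [0.5334, 0.0493], [0.5646, 0.0382]]
((279.0, 205.5), (20.0, 143.0), 0.0) [ 0.4763 -0.1402  0.122 ] [[0.5328, -0.1642], [0.4233, -0.133], [0.4271, -0.1194], [0.5371, -0.1486]]
```

View pics/w1.png

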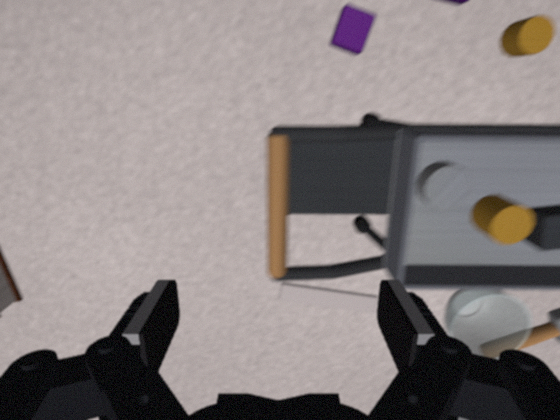

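The wrist view shows the bar at column 279, rows 135–277, square to the fingers. A dark panel at columns 288–390, rows 130–213 lies behind it, so I'll find its height from the two views.

```bash
python3 - <<'E'
import cv2,numpy as np
from h import ray
a=np.load("top0.npz");w=np.load("w1.npz")
im=a["image"][200:310,320:420]; cv2.imwrite("pics/c.png",cv2.resize(cv2.convertScaleAbs(im[:,:,::-1],alpha=1.8),None,fx=5,fy=5,interpolation=cv2.INTER_CUBIC))
for z in(0,.03,.06,.09,.12): print(z,[ray(a,q,z)[:2].round(3).tolist() for q in((384,235),(376,278),(340,272))],[ray(w,q,z)[:2].round(3).tolist() for q in((288,213),(391,213))])
E
```

```text
0 [[0.52, -0.158], [0.435, -0.14], [0.447, -0.069]] [[0.526, -0.143], [0.557, -0.031]]
0.03 [[0.519, -0.15], [0.438, -0.132], [0.45, -0.064]] [[0.515, -0.141], [0.544, -0.038]]
0.06 [[0.519, -0.142], [0.441, -0.125], [0.452, -0.059]] [[0.505, -0.139], [0.531, -0.045]]
0.09 [[0.519, -0.134], [0.444, -0.118], [0.455, -0.055]] [[0.495, -0.137], [0.518, -0.052]]
0.12 [[0.519, -0.126], [0.447, -0.11], [0.457, -0.05]] [[0.485, -0.135], [0.505, -0.059]]
```

View pics/c.png

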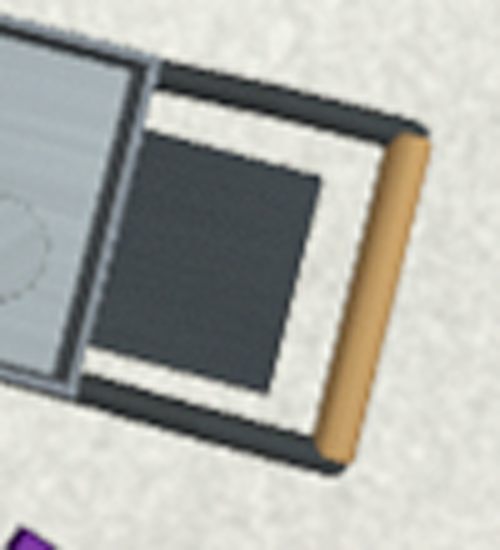

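The panel's edges agree at z ≈ 0.015, so it is the dock plate on the bench and not an obstacle. Descending.

>>> apply_moves(
  increments=[
    [[2, 1.7, 10, 0, 0, 0], [0, 0, 12, 0, 0, 0], [0, 0, 12, 0, 0, 0], [0, 0, 12, 0, 0, 0], [0, 0, 12, 0, 0, 0], [0, 0, 12, 0, 0, 0], [0, 0, 12, 0, 0, 0], [0, 0, 12, 0, 0, 0], [0, 0, 12, 0, 0, 0], [0, 0, 12, 0, 0, 0], [0, 0, 12, 0, 0, 0], [0, 0, 0, 0, 0, 0]],
  ],
)

```text
time_s: 3.35
tcp_pos: [0.4756, -0.1379, 0.116]
orientation: [[-0.964, 0.266, -0.004], [0.266, 0.964, 0.002], [0.004, 0.001, -1.0]]
contact_force: [0.4, 0.2, -0.2]
grip_width: 0.998
finger_force: 0.0
```

>>> apply_moves(
  increments=[
    [[0, 0, 0, 0, 0, 0], [0, 0, 0, 0, 0, 0], [0, 0, 0, 0, 0, 0], [0, 0, 0, 0, 0, 0], [0, 0, 0, 0, 0, 0], [0, 0, 0, 0, 0, 0], [0, 0, 0, 0, 0, 0], [0, 0, 0, 0, 0, 0], [0, 0, 0, 0, 0, 0], [0, 0, 0, 0, 0, 0]],
  ],
  grip=255,
  force=40,
)

```text
time_s: 4.35
tcp_pos: [0.4771, -0.1401, 0.119]
orientation: [[-0.964, 0.265, -0.0], [0.265, 0.964, -0.003], [-0.001, -0.003, -1.0]]
contact_force: [-1.6, -5.0, 1.7]
grip_width: 0.173
finger_force: 39.0
```

```bash
python3 - <<'E'
import numpy as np
t=np.arange(0,1.081,.03);a=np.arctan2(70,-245)-t;p=254.8*np.c_[np.cos(a),np.sin(a)]
for k,d in zip(t[1:],np.diff(p,axis=0)): print(f"{k:.2f} [0,{d[0]:.1f},{-d[1]:.1f},0,0,0]")
E
```

```text
0.03 [0,2.2,-7.3,0,0,0]
0.06 [0,2.4,-7.2,0,0,0]
0.09 [0,2.6,-7.2,0,0,0]
0.12 [0,2.9,-7.1,0,0,0]
0.15 [0,3.1,-7.0,0,0,0]
0.18 [0,3.3,-6.9,0,0,0]
0.21 [0,3.5,-6.8,0,0,0]
0.24 [0,3.7,-6.7,0,0,0]
0.27 [0,3.9,-6.6,0,0,0]
0.30 [0,4.1,-6.5,0,0,0]
0.33 [0,4.3,-6.3,0,0,0]
0.36 [0,4.5,-6.2,0,0,0]
0.39 [0,4.6,-6.1,0,0,0]
0.42 [0,4.8,-5.9,0,0,0]
0.45 [0,5.0,-5.8,0,0,0]
0.48 [0,5.2,-5.6,0,0,0]
0.51 [0,5.3,-5.5,0,0,0]
0.54 [0,5.5,-5.3,0,0,0]
0.57 [0,5.7,-5.1,0,0,0]
0.60 [0,5.8,-5.0,0,0,0]
0.63 [0,6.0,-4.8,0,0,0]
0.66 [0,6.1,-4.6,0,0,0]
0.69 [0,6.2,-4.4,0,0,0]
0.72 [0,6.4,-4.2,0,0,0]
0.75 [0,6.5,-4.0,0,0,0]
0.78 [0,6.6,-3.8,0,0,0]
0.81 [0,6.7,-3.6,0,0,0]
0.84 [0,6.8,-3.4,0,0,0]
0.87 [0,6.9,-3.2,0,0,0]
0.90 [0,7.0,-3.0,0,0,0]
0.93 [0,7.1,-2.8,0,0,0]
0.96 [0,7.2,-2.6,0,0,0]
0.99 [0,7.3,-2.4,0,0,0]
1.02 [0,7.3,-2.2,0,0,0]
1.05 [0,7.4,-1.9,0,0,0]
1.08 [0,7.4,-1.7,0,0,0]
```

>>> apply_moves(
  increments=[
    [[0, 2.2, -7.3, 0, 0, 0], [0, 2.4, -7.2, 0, 0, 0], [0, 2.6, -7.2, 0, 0, 0], [0, 2.9, -7.1, 0, 0, 0], [0, 3.1, -7.0, 0, 0, 0], [0, 3.3, -6.9, 0, 0, 0], [0, 3.5, -6.8, 0, 0, 0], [0, 3.7, -6.7, 0, 0, 0], [0, 3.9, -6.6, 0, 0, 0], [0, 4.1, -6.5, 0, 0, 0]],
  ],
)

```text
time_s: 5.35
tcp_pos: [0.4853, -0.1109, 0.1883]
orientation: [[-0.964, 0.265, -0.001], [0.265, 0.964, -0.007], [-0.001, -0.007, -1.0]]
contact_force: [-1.5, -7.8, 0.8]
grip_width: 0.168
finger_force: 38.9
```

>>> apply_moves(
  increments=[
    [[0, 4.3, -6.3, 0, 0, 0], [0, 4.5, -6.2, 0, 0, 0], [0, 4.6, -6.1, 0, 0, 0], [0, 4.8, -5.9, 0, 0, 0], [0, 5.0, -5.8, 0, 0, 0], [0, 5.2, -5.6, 0, 0, 0], [0, 5.3, -5.5, 0, 0, 0], [0, 5.5, -5.3, 0, 0, 0], [0, 5.7, -5.1, 0, 0, 0], [0, 5.8, -5.0, 0, 0, 0]],
  ],
)

```text
time_s: 6.35
tcp_pos: [0.4987, -0.0635, 0.247]
orientation: [[-0.964, 0.265, -0.001], [0.265, 0.964, -0.011], [-0.002, -0.011, -1.0]]
contact_force: [-6.2, -9.4, 7.9]
grip_width: 0.169
finger_force: 38.8
```

```bash
python3 - <<'E'
from cell import env, eyes
import cv2
f=eyes.grab_frame("side")["image"]; g=eyes.grab_frame("top")["image"]
o=cv2.hconcat([f[100:420,100:400],g[100:420,100:420]]);cv2.imwrite("pics/m1.png",cv2.convertScaleAbs(o[:,:,::-1],alpha=1.5))
s=env.sense();print(s["tcp_pos"],s["contact_force"])
E
```

```text
[ 0.49886284 -0.06287786  0.24758624] [-4.82437985 -9.85024294  8.55868372]
```

View pics/m1.png

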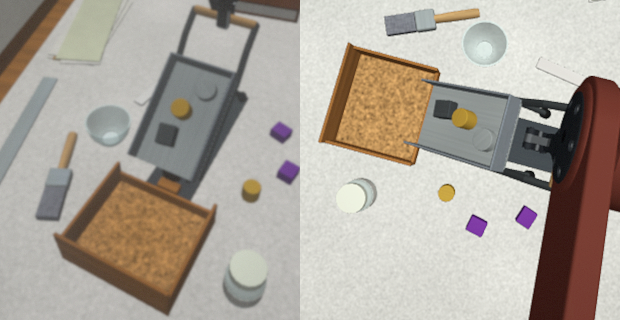

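At roughly 0.57 rad all three weights are still in the bed. The contact force is about 13 N along the radius, so I'll ease outward 2 mm and go on.

>>> apply_moves(
  increments=[
    [[0, 4.7, -6.3, 0, 0, 0], [0, 6.1, -4.6, 0, 0, 0], [0, 6.2, -4.4, 0, 0, 0], [0, 6.4, -4.2, 0, 0, 0], [0, 6.5, -4.0, 0, 0, 0], [0, 6.6, -3.8, 0, 0, 0], [0, 6.7, -3.6, 0, 0, 0], [0, 6.8, -3.4, 0, 0, 0], [0, 6.9, -3.2, 0, 0, 0], [0, 7.0, -3.0, 0, 0, 0], [0, 7.1, -2.8, 0, 0, 0], [0, 7.2, -2.6, 0, 0, 0], [0, 0, 0, 0, 0, 0], [0, 0, 0, 0, 0, 0], [0, 0, 0, 0, 0, 0]],
  ],
)

```text
time_s: 7.95
tcp_pos: [0.5206, 0.0146, 0.2932]
orientation: [[-0.964, 0.266, 0.003], [0.266, 0.964, -0.005], [-0.004, -0.004, -1.0]]
contact_force: [-1.6, -5.0, 6.9]
grip_width: 0.169
finger_force: 42.0
```

```bash
python3 - <<'E'
from cell import env, eyes
import cv2
f=eyes.grab_frame("side")["image"]; g=eyes.grab_frame("top")["image"]
o=cv2.hconcat([f[100:420,100:400],g[100:420,100:420]]);cv2.imwrite("pics/m2.png",cv2.convertScaleAbs(o[:,:,::-1],alpha=1.5))
s=env.sense();print(s["tcp_pos"],s["contact_force"])
E
```

```text
[0.52059152 0.0145475  0.29311184] [-2.43195117 -4.76006617  7.05874154]
```

View pics/m2.png

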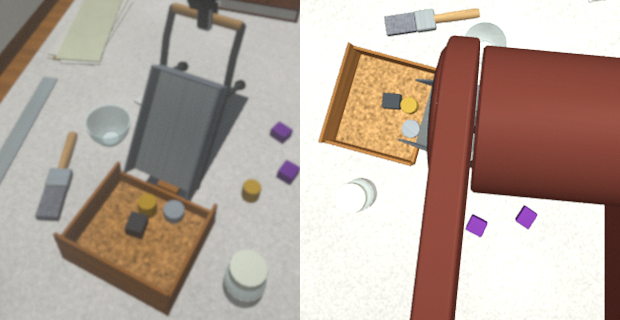

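All three weights lie in the tray: brass, block and disc at (148,205), (137,224) and (174,211) in the left half. Now I'll retrace the arc down.

>>> apply_moves(
  increments=[
    [[0, -3.6, 1.3, 0, 0, 0], [0, -3.6, 1.3, 0, 0, 0], [0, -7.1, 2.8, 0, 0, 0], [0, -7.0, 3.0, 0, 0, 0], [0, -6.9, 3.2, 0, 0, 0], [0, -6.8, 3.4, 0, 0, 0], [0, -6.7, 3.6, 0, 0, 0], [0, -6.6, 3.8, 0, 0, 0], [0, -6.5, 4.0, 0, 0, 0], [0, -6.4, 4.2, 0, 0, 0], [0, -6.2, 4.4, 0, 0, 0], [0, -6.1, 4.6, 0, 0, 0], [0, -6.0, 4.8, 0, 0, 0], [0, -5.8, 5.0, 0, 0, 0], [0, -5.7, 5.1, 0, 0, 0], [0, -5.5, 5.3, 0, 0, 0], [0, -5.3, 5.5, 0, 0, 0], [0, -5.2, 5.6, 0, 0, 0]],
  ],
)

```text
time_s: 9.85
tcp_pos: [0.4919, -0.0873, 0.219]
orientation: [[-0.964, 0.266, 0.002], [0.266, 0.964, 0.0], [-0.002, 0.001, -1.0]]
contact_force: [4.4, -3.0, 1.2]
grip_width: 0.168
finger_force: 44.9
```

>>> apply_moves(
  increments=[
    [[0, -4.4, 6.4, 0, 0, 0], [0, -4.2, 6.5, 0, 0, 0], [0, -4.6, 6.1, 0, 0, 0], [0, -4.5, 6.2, 0, 0, 0], [0, -4.3, 6.3, 0, 0, 0], [0, -4.1, 6.5, 0, 0, 0], [0, -3.9, 6.6, 0, 0, 0], [0, -3.7, 6.7, 0, 0, 0], [0, -3.5, 6.8, 0, 0, 0], [0, -3.3, 6.9, 0, 0, 0]],
  ],
)

```text
time_s: 10.85
tcp_pos: [0.4808, -0.1269, 0.1538]
orientation: [[-0.964, 0.265, 0.001], [0.265, 0.964, -0.002], [-0.001, -0.001, -1.0]]
contact_force: [3.1, -5.4, 2.0]
grip_width: 0.173
finger_force: 47.3
```

Final 0.15 rad, at a slower rate.

>>> apply_moves(
  increments=[
    [[0, -1.6, 3.5, 0, 0, 0], [0, -1.5, 3.5, 0, 0, 0], [0, -1.5, 3.6, 0, 0, 0], [0, -1.4, 3.5, 0, 0, 0], [0, -1.3, 3.6, 0, 0, 0], [0, -1.3, 3.6, 0, 0, 0], [0, -1.2, 3.6, 0, 0, 0], [0, -0.8, 2.4, 0, 0, 0], [0, -0.7, 2.0, 0, 0, 0], [0, -0.6, 1.5, 0, 0, 0], [0, -0.5, 1.5, 0, 0, 0], [0, -0.5, 1.5, 0, 0, 0], [0, 0, 0, 0, 0, 0], [0, 0, 0, 0, 0, 0]],
  ],
)

```text
time_s: 12.25
tcp_pos: [0.4774, -0.1389, 0.1201]
orientation: [[-0.964, 0.266, 0.001], [0.266, 0.964, -0.001], [-0.001, -0.0, -1.0]]
contact_force: [3.0, -6.0, 1.7]
grip_width: 0.168
finger_force: 48.2
```

>>> apply_moves(
  increments=[
    [[0, -0.3, 0.6, 0, 0, 0], [0, -0.3, 0.6, 0, 0, 0], [0, -0.3, 0.6, 0, 0, 0], [0, 0, 0.6, 0, 0, 0], [0, 0, 0.6, 0, 0, 0], [0, 0, 0, 0, 0, 0], [0, 0, 0, 0, 0, 0]],
  ],
)

```text
time_s: 12.95
tcp_pos: [0.4772, -0.1398, 0.1169]
orientation: [[-0.964, 0.265, 0.001], [0.265, 0.964, -0.001], [-0.001, -0.001, -1.0]]
contact_force: [4.0, -5.4, -0.3]
grip_width: 0.17
finger_force: 48.4
```

```bash
cat > cmp.py <<'E'
from cell import eyes,env
import cv2,numpy as np
f=eyes.grab_frame("side")["image"]; a=np.load("side0.npz")["image"]
g=lambda i:cv2.cvtColor(i,cv2.COLOR_RGB2GRAY).astype(np.float32)
for n,(y,x,h,w) in {"rshaft":(160,330,70,32),"leftwall":(165,245,75,45),"bench":(220,360,80,50)}.items():
    p,q=g(a)[y:y+h,x:x+w],g(f)[y:y+h,x:x+w]; print(n,cv2.phaseCorrelate(p,q,cv2.createHanningWindow((w,h),cv2.CV_32F)),np.abs(p-q).mean())
o=cv2.hconcat([a[120:320,200:400],f[120:320,200:400]]);cv2.imwrite("pics/cmp.png",cv2.resize(cv2.convertScaleAbs(o[:,:,::-1],alpha=1.4),None,fx=2,fy=2))
print(env.sense()["contact_force"])
E
python3 cmp.py
```

```text
rshaft ((-0.09664556089825993, -0.1597327067270342), 1.0268889748387866) 2.6209822
leftwall ((0.6997607923494549, 0.5575021265862148), 0.607754025777181) 3.5435889
bench ((-0.05220314546880189, 0.12184792697365054), 1.0428844063282012) 0.7720798
[ 3.37710039 -4.73156048 -0.15396133]
```

View pics/cmp.png

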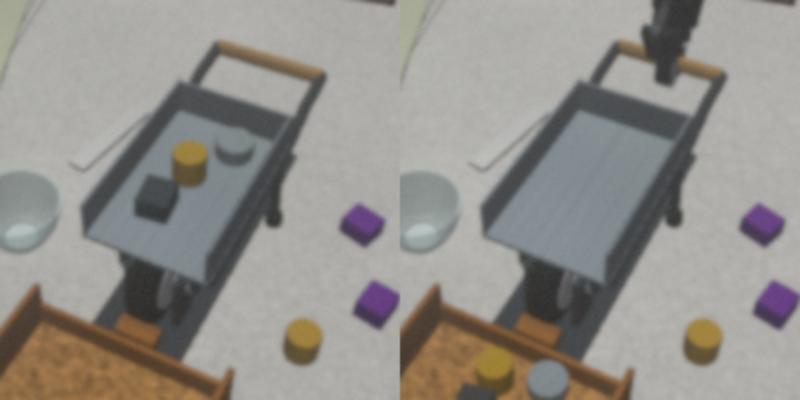

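The barrow is back in its starting pose to within about 0.2 px and the bed is empty. I'll lower a touch more, then release.

>>> apply_moves(
  increments=[
    [[0, 0, 0.5, 0, 0, 0], [0, 0, 0.5, 0, 0, 0], [0, 0, 0.5, 0, 0, 0], [0, 0, 0, 0, 0, 0], [0, 0, 0, 0, 0, 0]],
  ],
  force=20,
)

```text
time_s: 13.5
tcp_pos: [0.4771, -0.1401, 0.1159]
orientation: [[-0.964, 0.265, 0.001], [0.265, 0.964, -0.002], [-0.001, -0.001, -1.0]]
contact_force: [2.0, -5.6, 3.0]
grip_width: 0.171
finger_force: 48.7
```

>>> apply_moves(
  increments=[
    [[0, 0, 0, 0, 0, 0], [0, 0, 0, 0, 0, 0], [0, 0, 0, 0, 0, 0], [0, 0, 0, 0, 0, 0], [0, 0, 0, 0, 0, 0], [0, 0, 0, 0, 0, 0], [0, 0, 0, 0, 0, 0], [0, 0, 0, 0, 0, 0], [0, 0, 0, 0, 0, 0], [0, 0, 0, 0, 0, 0]],
  ],
  grip=0,
)

```text
time_s: 14.5
tcp_pos: [0.477, -0.1392, 0.1161]
orientation: [[-0.964, 0.266, 0.0], [0.266, 0.964, -0.0], [-0.0, -0.0, -1.0]]
contact_force: [-0.0, 0.1, -1.4]
grip_width: 1.001
finger_force: 0.0
```

Released. Now I'll retreat straight up, then check.

>>> apply_moves(
  increments=[
    [[0, 0, -8, 0, 0, 0], [0, 0, -12, 0, 0, 0], [0, 0, -15, 0, 0, 0], [0, 0, -15, 0, 0, 0], [0, 0, -15, 0, 0, 0], [0, 0, -15, 0, 0, 0], [0, 0, -15, 0, 0, 0], [0, 0, -15, 0, 0, 0], [0, -15, -10, 0, 0, 0], [0, -20, -10, 0, 0, 0], [0, -20, -10, 0, 0, 0], [0, -20, 0, 0, 0, 0], [0, 0, 0, 0, 0, 0], [0, 0, 0, 0, 0, 0]],
  ],
)

```text
time_s: 15.9
tcp_pos: [0.4571, -0.2115, 0.2569]
orientation: [[-0.964, 0.267, 0.001], [0.267, 0.964, 0.0], [-0.001, 0.0, -1.0]]
contact_force: [-0.7, 0.8, -0.0]
grip_width: 1.004
finger_force: 0.0
```

```bash
python3 cmp.py; python3 - <<'E'
from cell import eyes
import cv2
f=eyes.grab_frame("side")["image"]; g=eyes.grab_frame("top")["image"]
o=cv2.hconcat([f[100:420,100:400],g[100:420,100:420]]);cv2.imwrite("pics/m3.png",cv2.convertScaleAbs(o[:,:,::-1],alpha=1.5))
E
```

```text
rshaft ((0.0016721964716630566, 0.023695992769340535), 1.0250463659564655) 1.0200893
leftwall ((0.5948338598003673, 0.2380520393916754), 0.6221393178304037) 3.082261
bench ((0.022718508726715214, 0.03297356894158554), 1.0756336460113525) 0.39091215
[ 0.66454736 -0.30482292  0.33421541]
```

View pics/m3.png

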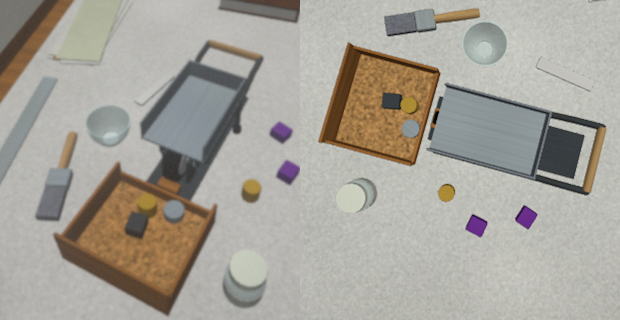

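The barrow stands level, all three weights are in the tray, the bystanders are unmoved and the gripper is clear.

```bash
python3 -c "
from cell import order
print(order.close_job())"
```

```text
the job is handed in; nothing more can be done
None
```

The job is done and handed in at about 16 s: all three weights are in the tray, the barrow was lowered gently and stands on its feet, the handle is released, and nothing else on the bench moved.

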